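# Hold a freshly painted wooden tulip in its jar

## Robot

A 7-joint arm with a two-finger parallel gripper is mounted at the origin on the work surface. World frame = base frame: x ahead of the robot, y to its left, z up, the work surface at z = 0. Lengths are in m, angles in rad, forces in N, time in s.
With the tool pointing down it reaches from about 0.425 to 0.925 m from the base axis. Payload 6.8 kg.
Tool frame: the origin (TCP) lies midway between the tips of the shut fingers; the grasp point (between the pads) lies 19 mm behind it; z points along the fingers, y is the line along which they close (so a half turn about z gives the same grasp; the last joint's range is limited). The gripper opens to 85 mm and grips with 20 to 120 N. Pads are 22 mm wide; open, the fingers measure 114 mm over their backs; the gripper's body (76 mm by 85 mm) begins 54 mm behind the grasp point. The pads swing forward as they close: fully open they stand 13 mm farther back than shut.
Start: joints at [-1.23, 0.477, 0.022, 1.555, -0.011, 1.109, -0.083], TCP at [0.293, 0.608, 0.231] pointing down, gripper open.
Joint ranges: [-2.96, 2.96], [-0.34, 2.1], [-1.41, 1.46], [0.24, 2.44], [-1.37, 4.51], [0.17, 1.92], [-2.96, 2.96]. Speed limits (rad/s): [2.39, 2.39, 3.14, 3.14, 3.14, 3.14, 3.14].

## Interface

Orientations are given as a unit quaternion [w, x, y, z].
In Python, from station import bot, imaging gives the robot as it stands.
- The arm moves only by the tool move_arm, never from a script. Its argument "commands" is a list that holds one entry, the list of rows, each a list of 7 numbers: the shift along the tool's x, y, z in m, then the turn, a rotation vector about the tool's x, y, z in degrees, then the finger opening in m, from 0 to 0.0854. In form: [[[x, y, z, rx, ry, rz, grip], ...]]. A call has 1 to 20 rows; each row shifts and turns the commanded pose from where the row before left it, along the tool's axes as they then stand; what a row does not reach is not made up. A row lasts 1/8 s, in which the tool goes at most 62.5 mm and 10.7 degrees, less where a joint would pass 70% of its speed; a pose out of reach is approached as far as the arm can. A call is refused whole if a number of a shift passes 0.0625 or a number of a turn 10.7, either way. A call with a gripper value outside its range is refused whole. The fingers move at their own pace and stop on an object; "squeeze" is the grip in N (left out, the last holds). Time passes only in rows, so rows that do not move let the fingers close. It gives the time, the measured TCP pose, the force, the opening and the grip force at its end, in the units of the state.
- bot.get_obs(): the state, without advancing time (a new reading comes with each control period).
- imaging.read_camera(name): name is "side" or "top"; returns the picture (420x560x3 uint8, red, green, blue); there is no depth.
- imaging.calibration(name): a dict with "intrinsics" (3x3 intrinsics, pixels), "extrinsics" (4x4, takes a point from camera to world coordinates). Camera axes: x right, y down, z forward; pixel columns grow to the right and rows downward; lengths in m; the calibration is good to about 2 mm. A picture is of the moment at which its call begins. calibration takes no time and is no camera call.
- bot.hand_in(): hands the job in; it is judged then, once.
The state is a dict: "t": time; "q": joint angles; "joint_vel": joint speeds; "joint_torque": joint torques, N m; "eef_pos": TCP position; "tool_rot": TCP orientation; "contact_force": force on the tool from outside, world axes, zero at the start; "torque": the same for the moment, N m; "gripper_width": opening from 0.0 (shut) to 1.0 (fully open); "grasp_force": force on a finger pad.
Only numpy, scipy, OpenCV 4.12 (cv2) and the standard library are available. Lean on these libraries where they do the work, as an engineer would, in place of code of your own. Each camera call takes 0.05 s, during which the arm holds its last target. There are 200 camera calls.

## Task

Set the dark wooden ring flat and centred on the mouth of the green glass jar, without dropping it, and let go of it. Then lift the wooden tulip out of its drying block by its red bud and lower its freshly painted stem down through the ring, never touching the ring or the jar with it, until the white band on the stem is level with the top of the ring. Finish while still holding the tulip there, still, upright and centred in the hole, with the jar where it stood and everything else on the table left alone.

Things in the scene. Friction and masses are not known exactly. Their poses are not given: they have to be found in the camera images.
- jar_rim (a point): centre of the mouth of the green glass jar, in the plane of its rim, 80 mm above the table. The jar is loose (about 0.3 kg), round, open at the top, 76 mm in diameter at its widest (45 mm up), drawn in to a neck 54 mm across the outside and 44 mm inside over the top 14 mm; its inner floor is 6 mm above the table. z points up.
- jar: the same jar; origin at the centre of its underside.
- ring_mid (a point): centre of the loose dark wooden ring, half-way up on its axis. A short tube, 46 mm outside diameter, 40 mm tall, with a straight bore 26 mm in diameter right through along its z axis (up); about 60 g. It starts flat on the table and is gripped across its outside from above; its top is 20 mm above this point, its underside 20 mm below.
- ring: the same ring; origin at the centre of its underside.
- block_hole (a point): centre of the mouth of the hole in the drying block, on its top face. The block is pale wood, fixed, 76 x 76 mm and 50 mm tall; the hole is round, 14 mm in diameter, 40 mm deep, vertical. The tulip starts standing in it.
- bud_mid (a point): centre of the tulip's red bud, half-way up. The tulip is a loose, stiff wooden flower of about 50 g, 195 mm long (with small round petal tips about 4 mm above that): an upright cylindrical bud 28 mm in diameter and 45 mm tall on a straight green stem 12 mm in diameter. z points along the stem, up to the bud. It is round, so any gripper yaw will do. At the start it stands upright in the block with its bud centre about 185 mm above the table.
- band (a point): centre (on the stem's axis) of the white band, 6 mm tall, painted round the green stem; 96 mm below the bud's centre and 79 mm above the stem's lower end.
- stem_tip (a point): centre of the stem's lower end, 175 mm below the bud's centre. z points up the stem.
- tulip: the same tulip; origin at the stem's lower end.
- paint_pot: white paint pot with yellow cap, 42 mm across, 42 mm tall; bystander, leave alone. Origin under its centre.
- spool: wooden spool, 38 mm across, 42 mm tall; bystander, leave alone. Origin under its centre.
- glue: white bottle with orange cap, 48 mm across, 110 mm tall; bystander, leave alone. Origin under its centre.
- mug: blue mug, 80 mm across, 90 mm tall, handle to its +y; bystander, leave alone. Origin under its centre.
- brush: wide flat brush with a wooden handle lying on the table, 190 mm long; bystander, leave alone.
- tin: plain metal tin, 68 mm across, 80 mm tall; bystander, leave alone. Origin under its centre.
Mind the look-alikes: they are no part of the job. What is shaped like the tulip but blue is not meant.

How it is judged:
On the way, in this order (a step that is already met when the one before it is completed fails the run):
1. the ring rests flat and centred on the jar's mouth, let go (horizontal distance between ring_mid and jar_rim below 0.008 m and z of ring_mid in the frame of jar_rim between 0.016 and 0.024 m and angle between ring_mid's own z axis and vertical below 0.06 rad and contact force between the fingers and ring below 0.05 N and contact force between ring and jar above 0.1 N), for 0.3 s.
2. the tulip is held clear above the ring (z of stem_tip in the frame of ring_mid above 0.02 m and contact force between tulip and the fingers above 0.5 N and contact force between tulip and block below 0.05 N), for 0.1 s.
3. the stem has entered the ring's bore from above (z of stem_tip in the frame of ring_mid below 0.005 m and horizontal distance between stem_tip and ring_mid below 0.008 m), for 0.05 s.
At the end, for the whole second after the job is handed in: Ring flat on the jar, released, within 8 mm of its axis; tulip held by the fingers alone, touching neither ring nor jar, still, within 0.08 rad of upright, white band within 4 mm of the ring's axis and 7 mm of the ring top's height; jar within 20 mm of its start (all of step 1 and horizontal distance between band and ring_mid below 0.004 m and z of band in the frame of ring_mid between 0.013 and 0.027 m and angle between stem_tip's own z axis and vertical below 0.08 rad and contact force between tulip and the fingers above 0.5 N and contact force between tulip and ring below 0.05 N and contact force between tulip and jar below 0.05 N and linear speed of tulip below 0.02 m/s and distance of jar from where it was at the start of the episode below 0.02 m); the arm keeps its last pose, push and grip.
It fails at once if the stem touches the ring (contact force between tulip and ring above 0.1 N).
It fails at once if the stem touches the jar (contact force between tulip and jar above 0.1 N).
It fails at once if the ring is dropped (contact force between the fingers and ring below 0.05 N and linear speed of ring above 0.4 m/s).
It fails at once if a bystander is moved more than 20 mm (distance of any of paint_pot, spool, glue, mug, brush, tin from where it was at the start of the episode above 0.02 m).
It also fails if it takes over 72 s, if anything falls off the work surface, if the arm or the gripper's body presses on something with over 40 N, if the wrist force passes 120 N, or if a joint passes its speed limit or range.

## Working session

There is one attempt and no reset: what is moved stays moved. The work goes in short steps, Python scripts to look and compute and a tool call to move; the robot and the scene stay as the last step left them, time stands still between calls to the robot, and variables do not carry over. Pictures are saved under pics/ and viewed, at most 10 in all, crops included, and the job is handed in when it is done.

Besides the shell and the picture viewer there is one more tool, called after "Call:" in YAML: its name, and indented under it one key for each argument. move_arm: Moves the arm, as the interface text tells. Its arguments: {"type":"object","properties":{"commands":{"type":"array","items":{"type":"array","items":{"type":"array","items":{"type":"number"}}}},"squeeze":{"type":"number"}},"required":["commands"]}

```bash
mkdir -p pics
python3 - <<'E'
from station import bot, imaging
import cv2, numpy as np
np.set_printoptions(precision=4,suppress=True)
for n in ("top","side"):
    im=imaging.read_camera(n); cv2.imwrite(f"pics/{n}0.png",im[:,:,::-1])
    c=imaging.calibration(n); print(n,np.array(c["intrinsics"]),np.array(c["extrinsics"]))
print(bot.get_obs())
E
```

```text
top [[470.0015   0.     282.6128]
 [  0.     470.0015 210.0828]
 [  0.       0.       1.    ]] [[ 0.014  -0.9936  0.1125  0.4686]
 [-0.9997 -0.0118  0.0201 -0.1161]
 [-0.0186 -0.1127 -0.9935  1.3231]
 [ 0.      0.      0.      1.    ]]
side [[400.0384   0.     280.8191]
 [  0.     400.0384 206.3242]
 [  0.       0.       1.    ]] [[ 0.7059 -0.4313  0.5619  0.0795]
 [-0.7083 -0.4337  0.5569 -0.6328]
 [ 0.0035 -0.7911 -0.6117  0.7592]
 [ 0.      0.      0.      1.    ]]
{'t': 0.1, 'q': array([-1.2301,  0.4778,  0.0223,  1.5563, -0.0115,  1.1093, -0.0831]), 'joint_vel': array([-0.0015, -0.0026,  0.001 , -0.0025, -0.0007, -0.0014,  0.0008]), 'joint_torque': array([  0.0036, -59.7757,   1.6134, -28.1954,   0.0128,   0.005 ,
        -0.    ]), 'eef_pos': array([0.2926, 0.6077, 0.2304]), 'tool_rot': array([-0.0002,  0.2225,  0.9749, -0.0008]), 'contact_force': array([0.3544, 0.0521, 0.0284]), 'torque': array([ 0.0426, -0.0338, -0.0186]), 'grasp_force': 0.0, 'gripper_width': 0.9988691401454003}
```

View pics/top0.png

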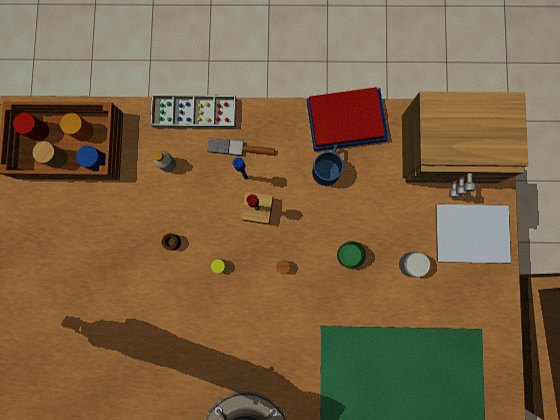

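View pics/side0.png

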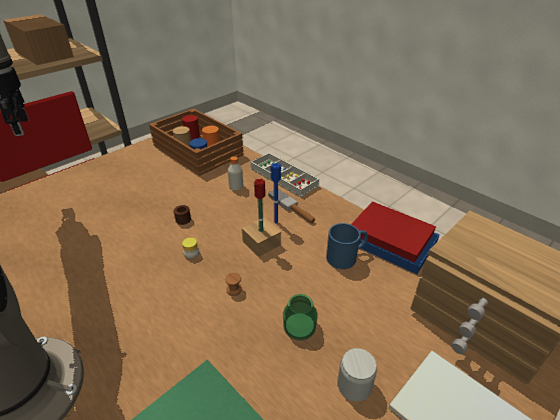

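Top view: the ring is at (172,242), the jar at (351,255), the red-bud tulip at (253,202) in the block at (258,208), and the blue look-alike at (239,165). In the side view, ring (182,215), red bud (260,188), blue bud (276,172), jar (300,317). The red-budded one is the tulip meant. I'll confirm it in a crop.

```bash
cat > h.py <<'E'
from station import bot, imaging
import cv2, numpy as np
np.set_printoptions(precision=4,suppress=True)
def cal(n):
    c=imaging.calibration(n); return np.array(c["intrinsics"]),np.array(c["extrinsics"])
def ray(n,p):
    K,E=cal(n); return E[:3,3],E[:3,:3]@np.linalg.solve(K,[p[0],p[1],1.])
def plane(n,p,z):
    o,d=ray(n,p); return o+d*(z-o[2])/d[2]
def two(p,q):  # top px, side px -> midpoint, gap
    a,u=ray("top",p); b,v=ray("side",q)
    s=np.linalg.lstsq(np.c_[u,-v],b-a,rcond=None)[0]
    A=a+s[0]*u;B=b+s[1]*v
    return (A+B)/2,np.linalg.norm(A-B)
def proj(n,P):
    K,E=cal(n); q=K@(E[:3,:3].T@(np.asarray(P)-E[:3,3])); return q[:2]/q[2]
def big(mask,box):
    x0,y0,x1,y1=box; m=np.zeros_like(mask); m[y0:y1,x0:x1]=mask[y0:y1,x0:x1]
    c=max(cv2.findContours(m,cv2.RETR_EXTERNAL,cv2.CHAIN_APPROX_NONE)[0],key=cv2.contourArea)
    return c
E
python3 - <<'E'
from h import *
t=cv2.imread("pics/top0.png"); s=cv2.imread("pics/side0.png")
def cr(im,x,y,w=32,k=6): return cv2.resize(im[y-w:y+w,x-w:x+w],None,fx=k,fy=k,interpolation=cv2.INTER_CUBIC)
out=np.vstack([np.hstack([cr(t,172,242,20,6),cr(t,351,255,20,6),cr(t,253,200,20,6)]),np.hstack([cr(s,182,215,20,6),cr(s,300,315,30,4),cr(s,262,205,40,3)])])
cv2.imwrite("pics/crop0.png",out)
for n,im,bx in (("top",t,dict(ring=(160,230,186,254),jar=(332,238,370,272),bud=(240,190,265,212))),("side",s,dict(ring=(168,200,196,228),jar=(278,288,324,345),bud=(250,174,270,202)))):
    h=cv2.cvtColor(im,cv2.COLOR_BGR2HSV); H,S,V=cv2.split(h); b,g,r=[c.astype(int) for c in cv2.split(im)]
    M=dict(ring=V<95,jar=(H>45)&(H<90)&(S>90),bud=(r>60)&(g<45)&(b<50)&(r>2.2*g))
    for k,box in bx.items():
        c=big(M[k].astype(np.uint8)*255,box); m=cv2.moments(c)
        print(n,k,cv2.contourArea(c),cv2.boundingRect(c),(round(m['m10']/m['m00'],1),round(m['m01']/m['m00'],1)))
E
```

```text
top ring 314.5 (162, 233, 24, 18) (173.7, 242.0)
top jar 545.5 (338, 241, 28, 28) (351.2, 254.5)
top bud 73.0 (247, 195, 10, 11) (251.6, 199.7)
side ring 246.5 (174, 205, 20, 20) (182.2, 214.8)
side jar 1162.0 (284, 294, 33, 46) (299.7, 317.1)
side bud 123.5 (255, 179, 10, 20) (259.0, 187.9)
```

View pics/crop0.png

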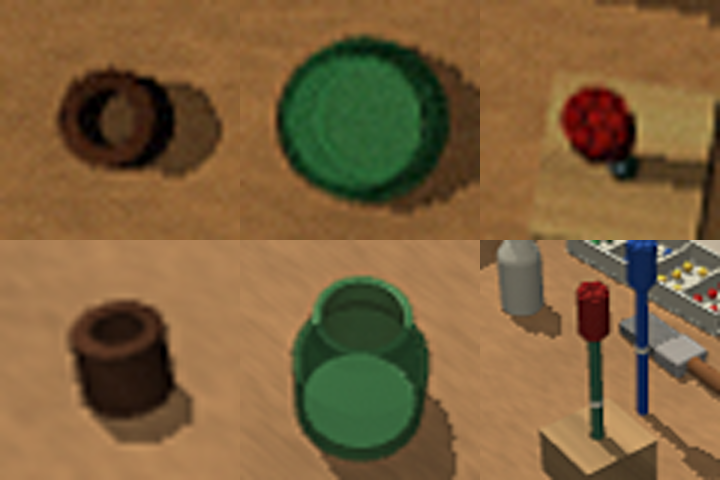

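The crop confirms the dark ring, the open green jar and the red-budded tulip in the block. The blue one stands behind it.

Run:
```python
from h import *
print("ring top/side",plane("top",(169.6,241.4),.04),plane("side",(181.3,209.2),.04),two((169.6,241.4),(181.3,209.2)))
print("jar",plane("top",(351.2,254.4),.045),plane("side",(300,317.1),.045))
print("bud",plane("top",(252,200),.2),two((252,200),(259.5,188.5)),plane("side",(259.5,188.5),.185))
p=plane("top",(252,200),.2)
for z in(.1625,.2075,.089,.05):print(z,proj("top",[p[0],p[1],z]),proj("side",[p[0],p[1],z]))
```

```text
ring top/side [0.5239 0.2182 0.04  ] [0.5253 0.2164 0.04  ] (array([0.5248, 0.2178, 0.0395]), np.float64(0.0021252338583979064))
jar [ 0.4951 -0.2773  0.045 ] [ 0.4891 -0.2864  0.045 ]
bud [ 0.6194 -0.0192  0.2   ] (array([ 0.6224, -0.0182,  0.1825]), np.float64(0.001690270308474569)) [ 0.6207 -0.0214  0.185 ]
0.1625 [253.2532 202.0159] [258.7833 195.6521]
0.2075 [251.7394 199.5808] [258.2298 180.8587]
0.089 [255.4919 205.6171] [259.6251 218.1545]
0.05 [256.5764 207.3616] [260.0433 229.333 ]
```

Call:
move_arm:
  commands:
    - [[-0.0378,-0.0251,0.012,0,0,0,0.085],[-0.0378,-0.0251,0.012,0,0,0,0.085],[-0.0378,-0.0251,0.012,0,0,0,0.085],[-0.0378,-0.0251,0.012,0,0,0,0.085],[-0.0378,-0.0251,0.012,0,0,0,0.085],[-0.0378,-0.0251,0.012,0,0,0,0.085],[-0.0378,-0.0251,0.012,0,0,0,0.085],[-0.0378,-0.0251,0.012,0,0,0,0.085],[-0.0378,-0.0251,0.012,0,0,0,0.085],[-0.0378,-0.0251,0.012,0,0,0,0.085],[0,0,0,0,0,0,0.085],[0,0,0,0,0,0,0.085],[0,0,0,0,0,0,0.085]]
  squeeze: 30

```text
t: 1.72
eef_pos: [0.5239, 0.2197, 0.1115]
tool_rot: [-0.0, 0.221, 0.975, 0.0]
contact_force: [-0.9, -0.5, 0.4]
gripper_width: 0.997
grasp_force: 0.0
```

Call:
move_arm:
  commands:
    - [[-0.0016,-0.0017,0.02,0,0,0,0.085],[0,0,0.02,0,0,0,0.085],[0,0,0.02,0,0,0,0.085],[0,0,0.02,0,0,0,0.085],[0,0,0.01,0,0,0,0.085],[0,0,0.01,0,0,0,0.085],[0,0,0,0,0,0,0.06],[0,0,0,0,0,0,0.05],[0,0,0,0,0,0,0.04],[0,0,0,0,0,0,0.03],[0,0,0,0,0,0,0.03],[0,0,0,0,0,0,0.03],[0,0,0,0,0,0,0.03]]
  squeeze: 30

```text
t: 3.35
eef_pos: [0.5257, 0.216, 0.0121]
tool_rot: [0.0, 0.223, 0.975, 0.0]
contact_force: [-0.7, -1.5, 6.7]
gripper_width: 0.532
grasp_force: 30.9
```

Call:
move_arm:
  commands:
    - [[0,0,-0.01,0,0,0,0.03],[0,0,-0.03,0,0,0,0.03],[0,0,-0.05,0,0,0,0.03],[0,0,-0.05,0,0,0,0.03],[-0.0133,-0.0327,-0.05,0,0,0,0.03],[-0.0133,-0.0327,0,0,0,0,0.03],[-0.0133,-0.0327,0,0,0,0,0.03],[-0.0133,-0.0327,0,0,0,0,0.03],[-0.0133,-0.0327,0,0,0,0,0.03],[-0.0133,-0.0327,0,0,0,0,0.03],[-0.0133,-0.0327,0,0,0,0,0.03],[-0.0133,-0.0327,0,0,0,0,0.03],[-0.0133,-0.0327,0,0,0,0,0.03],[-0.0133,-0.0327,0,0,0,0,0.03],[-0.0133,-0.0327,0,0,0,0,0.03],[-0.0133,-0.0327,0,0,0,0,0.03],[-0.0133,-0.0327,0,0,0,0,0.03],[-0.0133,-0.0327,0,0,0,0,0.03],[0,0,0,0,0,0,0.03],[0,0,0,0,0,0,0.03]]

```text
t: 5.85
eef_pos: [0.4943, -0.2768, 0.2014]
tool_rot: [-0.0, 0.222, 0.975, 0.0]
contact_force: [-0.2, -0.0, -0.7]
gripper_width: 0.536
grasp_force: 31.0
```

Run:
```python
from h import *
print(bot.get_obs()['eef_pos'],bot.get_obs()['t'])
S=imaging.read_camera("side")[:,:,::-1]; cv2.imwrite("pics/s1.png",S)
T=imaging.read_camera("top")[:,:,::-1]; cv2.imwrite("pics/t1.png",T)
a=cv2.resize(S[200:350,240:360],None,fx=4,fy=4,interpolation=cv2.INTER_CUBIC)
cv2.imwrite("pics/c1.png",a)
```

```text
[ 0.4943 -0.2768  0.2014] 5.85
```

View pics/c1.png

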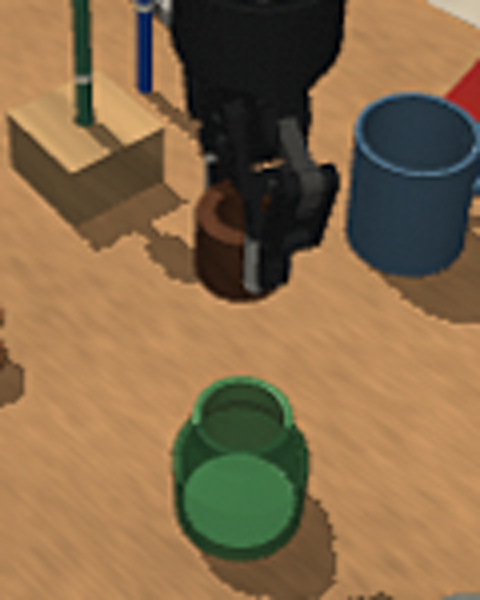

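The ring is held level above the jar: its left edge is at crop x 195 and its bottom at y 300. The jar rim spans x 193–292 with its top at y 377.

Run:
```python
from h import *
th=np.linspace(0,2*np.pi,361)
def box(c,z,r):
    p=np.array([proj("side",[c[0]+r*np.cos(t),c[1]+r*np.sin(t),z]) for t in th]); return p.min(0),p.max(0)
J=(.495,-.277)
print("jar pred",box(J,.08,.027),"meas x 288.1..312.6 top 294.0")
print("belly pred",box(J,.045,.038),"meas x 283.1..316.6")
print("base0 ",box(J,0,.03),"meas bottom 339.5")
C=(.4943-.001,-.2768+.0015)
print("ring bottom pred",box((.4943,-.2768),.1893,.023),"meas left 288.6 bottom 274.9")
print("ring top",box((.4943,-.2768),.2293,.023),"left meas 289.4 top",200+180/4-.4)
# jacobian
for n in("side","top"):
  b=proj(n,[*J,.08]); print(n,b,(proj(n,[J[0]+.01,J[1],.08])-b)/10,(proj(n,[J[0],J[1]+.01,.08])-b)/10)
im=cv2.imread("pics/side0.png");hsv=cv2.cvtColor(im,cv2.COLOR_BGR2HSV)
m=cv2.inRange(hsv,(45,90,20),(90,255,255))
print([(y,np.flatnonzero(m[y,270:330])[[0,-1]]+270) for y in range(292,342,3) if m[y,270:330].any()])
```

```text
jar pred (array([286.4357, 292.5903]), array([311.96  , 313.0562])) meas x 288.1..312.6 top 294.0
belly pred (array([281.1746, 299.0313]), array([316.2212, 327.8605])) meas x 283.1..316.6
base0  (array([284.6656, 314.5074]), array([311.4756, 337.2261])) meas bottom 339.5
ring bottom pred (array([288.8396, 258.1831]), array([312.4556, 275.4374])) meas left 288.6 bottom 274.9
ring top (array([289.1731, 243.4606]), array([313.5558, 260.5607])) left meas 289.4 top 244.6
side [299.1871 302.5652] [ 0.319  -0.2658] [-0.3443 -0.2663]
top [352.7812 254.173 ] [-0.0011 -0.3819] [-0.3816 -0.0052]
[(295, array([294, 305])), (298, array([290, 310])), (301, array([289, 312])), (304, array([288, 312])), (307, array([286, 313])), (310, array([284, 315])), (313, array([283, 316])), (316, array([284, 316])), (319, array([284, 316])), (322, array([284, 315])), (325, array([284, 315])), (328, array([285, 314])), (331, array([286, 313])), (334, array([288, 311])), (337, array([291, 308]))]
```

Side view agrees with the TCP for the ring, and puts the jar about 4 mm further to −y than the top view does. I'll use y = -0.280.

Call:
move_arm:
  commands:
    - [[-0.0014,-0.0029,0.02,0,0,0,0.03],[0,0,0.025,0,0,0,0.03],[0,0,0.025,0,0,0,0.03],[0,0,0.02,0,0,0,0.03],[0,0,0.01,0,0,0,0.03],[0,0,0.005,0,0,0,0.03],[0,0,0,0,0,0,0.03],[0,0,0,0,0,0,0.03]]

```text
t: 6.95
eef_pos: [0.4948, -0.2809, 0.097]
tool_rot: [0.001, 0.223, 0.975, -0.0]
contact_force: [-0.8, 0.6, -0.3]
gripper_width: 0.531
grasp_force: 31.0
```

Run:
```python
from h import *
o=bot.get_obs();print(o['eef_pos'],o['t'],o['contact_force'])
S=imaging.read_camera("side")[:,:,::-1]
a=cv2.resize(S[240:350,250:350],None,fx=5,fy=5,interpolation=cv2.INTER_CUBIC)
cv2.imwrite("pics/c2.png",a)
```

```text
[ 0.4948 -0.2809  0.097 ] 6.95 [-0.7964  0.6181 -0.3164]
```

View pics/c2.png

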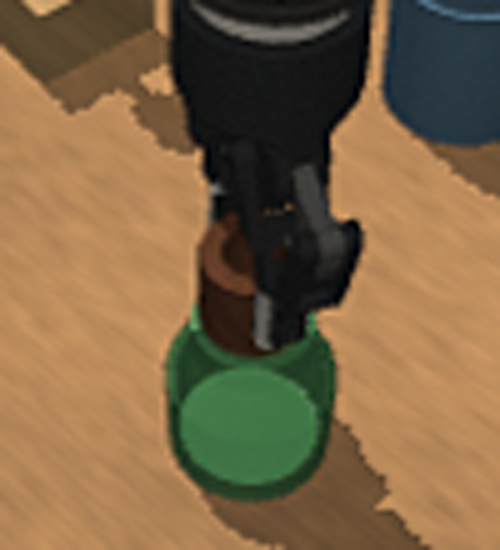

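The ring is centred over the neck: ring centre is about x 253 and the jar about 252 in the crop. I'll lower it gently.

Call:
move_arm:
  commands:
    - [[0,0,0.002,0,0,0,0.03],[0,0,0.001,0,0,0,0.03],[0,0,0.001,0,0,0,0.03],[0,0,0,0,0,0,0.03],[0,0,0,0,0,0,0.03]]

```text
t: 7.62
eef_pos: [0.4944, -0.2807, 0.0923]
tool_rot: [-0.0, 0.223, 0.975, 0.0]
contact_force: [0.5, -0.4, -0.8]
gripper_width: 0.537
grasp_force: 31.0
```

Call:
move_arm:
  commands:
    - [[0,0,0.0005,0,0,0,0.03],[0,0,0,0,0,0,0.03],[0,0,0,0,0,0,0.03]]

```text
t: 8.0
eef_pos: [0.4944, -0.2807, 0.0918]
tool_rot: [0.0, 0.223, 0.975, 0.0]
contact_force: [0.4, -0.2, -0.2]
gripper_width: 0.534
grasp_force: 31.0
```

Call:
move_arm:
  commands:
    - [[0,0,0.0005,0,0,0,0.03],[0,0,0,0,0,0,0.03],[0,0,0.0005,0,0,0,0.03],[0,0,0,0,0,0,0.03]]

```text
t: 8.5
eef_pos: [0.4947, -0.2809, 0.0912]
tool_rot: [0.0, 0.223, 0.975, -0.0]
contact_force: [0.0, -0.3, 4.9]
gripper_width: 0.531
grasp_force: 31.5
```

Contact, at about 5 N. I'll open slowly and rise.

Call:
move_arm:
  commands:
    - [[0,0,0,0,0,0,0.045],[0,0,0,0,0,0,0.048],[0,0,0,0,0,0,0.052],[0,0,0,0,0,0,0.06],[0,0,0,0,0,0,0.07],[0,0,0,0,0,0,0.085],[0,0,0,0,0,0,0.085],[0,0,-0.01,0,0,0,0.085],[0,0,-0.02,0,0,0,0.085],[0,0,-0.04,0,0,0,0.085],[0,0,-0.04,0,0,0,0.085],[0,0,-0.04,0,0,0,0.085],[0,0,-0.04,0,0,0,0.085],[0,0,0,0,0,0,0.085]]

```text
t: 10.25
eef_pos: [0.4959, -0.2818, 0.285]
tool_rot: [0.004, 0.223, 0.975, -0.0]
contact_force: [0.3, -1.5, -0.2]
gripper_width: 0.998
grasp_force: 0.0
```

Run:
```python
from h import *
o=bot.get_obs();print(o['eef_pos'],o['t'],o['contact_force'])
S=imaging.read_camera("side")[:,:,::-1]; cv2.imwrite("pics/s3.png",S)
T=imaging.read_camera("top")[:,:,::-1]; cv2.imwrite("pics/t3.png",T)
R=lambda a,k:cv2.resize(a,None,fx=k,fy=k,interpolation=cv2.INTER_CUBIC)
cv2.imwrite("pics/c3.png",np.hstack([R(S[260:350,260:340],5),R(S[160:250,240:310],5)]))
# blue tulip
s=cv2.imread("pics/side0.png");t=cv2.imread("pics/top0.png")
for im,bx in((s,(266,155,288,230)),(t,(225,150,260,185))):
    h=cv2.cvtColor(im,cv2.COLOR_BGR2HSV); m=cv2.inRange(h,(105,140,20),(130,255,255)); c=big(m,bx); print(cv2.boundingRect(c),c[c[:,0,1].argmax(),0],c[c[:,0,1].argmin(),0])
```

```text
[ 0.4959 -0.2818  0.285 ] 10.25 [ 0.2761 -1.4743 -0.1674]
(271, 163, 10, 38) [275 200] [273 163]
(233, 158, 15, 21) [245 178] [236 158]
```

View pics/c3.png

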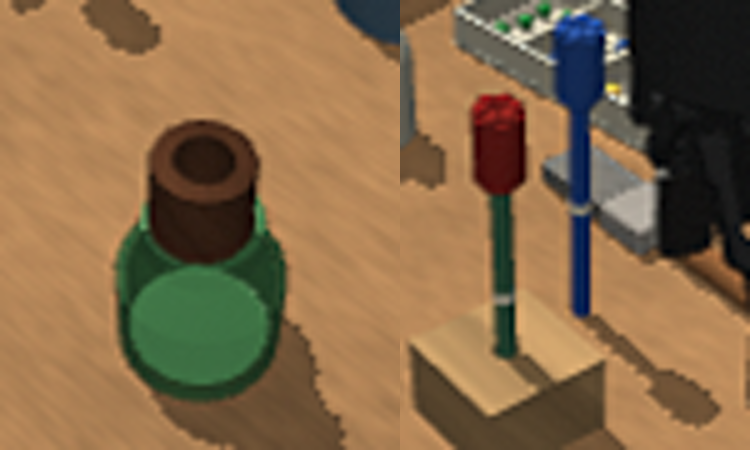

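The ring sits flat and centred on the jar: ring centre is x 204 in the crop, jar about 205. The red tulip stands upright, with the blue one behind it.

Run:
```python
from h import *
print("ring top side",plane("side",(300.4,291.8),.12))
print("blue base",plane("top",(245,178),0),plane("side",(276,222.4),0))
b=plane("side",(276,222.4),0)
for z in(.15,.18,.2,.22):print(z,proj("side",[b[0],b[1],z]))
print("meas bud top 275.5,163.. ; red stem base",plane("side",(260.8,230.0),.05),"bud",plane("side",(259.4,188.5),.185))
print("block edges check", plane("top",(258,208),.05))
```

```text
ring top side [ 0.4925 -0.281   0.12  ]
blue base [0.7095 0.0195 0.    ] [0.7119 0.0137 0.    ]
0.15 [275.7859 180.1261]
0.18 [275.7387 170.8011]
0.2 [275.7063 164.4046]
0.22 [275.6732 157.8584]
meas bud top 275.5,163.. ; red stem base [ 0.619  -0.0226  0.05  ] bud [ 0.6205 -0.0212  0.185 ]
block edges check [ 0.6177 -0.0231  0.05  ]
```

Call:
move_arm:
  commands:
    - [[0,0.0362,0,0,0,0,0.085],[0,0.0362,0,0,0,0,0.085],[0,0.0362,0,0,0,0,0.085],[0,0.0362,0,0,0,0,0.085],[0,0.0362,0,0,0,0,0.085],[0,0.0362,0,0,0,0,0.085],[0,0.0362,0,0,0,0,0.085],[0,0.0362,0,0,0,0,0.085],[0,0,0,0,0,0,0.085],[0,0,0,0,0,0,0.085],[0,0,0,0,0,0,0.085]]

```text
t: 11.72
eef_pos: [0.6194, -0.0214, 0.2804]
tool_rot: [-0.0, 0.224, 0.975, -0.0]
contact_force: [-0.2, -0.1, 0.5]
gripper_width: 0.995
grasp_force: 0.0
```

Call:
move_arm:
  commands:
    - [[-0.0005,0,0.03,0,0,0,0.085],[0,0,0.03,0,0,0,0.085],[0,0,0.03,0,0,0,0.085],[0,0,0.02,0,0,0,0.085],[0,0,0.006,0,0,0,0.085],[0,0,0,0,0,0,0.06],[0,0,0,0,0,0,0.045],[0,0,0,0,0,0,0.036],[0,0,0,0,0,0,0.03],[0,0,0,0,0,0,0.026],[0,0,0,0,0,0,0.02],[0,0,0,0,0,0,0.015],[0,0,0,0,0,0,0.015],[0,0,0,0,0,0,0.015]]
  squeeze: 40

```text
t: 13.48
eef_pos: [0.6209, -0.0201, 0.1654]
tool_rot: [0.0, 0.223, 0.975, 0.0]
contact_force: [-0.7, -0.1, 6.1]
gripper_width: 0.313
grasp_force: 39.5
```

Run:
```python
from h import *
o=bot.get_obs();print(o['eef_pos'],o['t'],o['contact_force'],o['torque'],o['gripper_width'])
S=imaging.read_camera("side")[:,:,::-1]; cv2.imwrite("pics/s4.png",S)
R=lambda a,k:cv2.resize(a,None,fx=k,fy=k,interpolation=cv2.INTER_CUBIC)
cv2.imwrite("pics/c4.png",R(S[130:250,200:320],5))
```

```text
[ 0.6209 -0.0201  0.1654] 13.475 [-0.6704 -0.0544  6.0731] [-0.1374  0.1711 -0.034 ] 0.3129134661252996
```

View pics/c4.png

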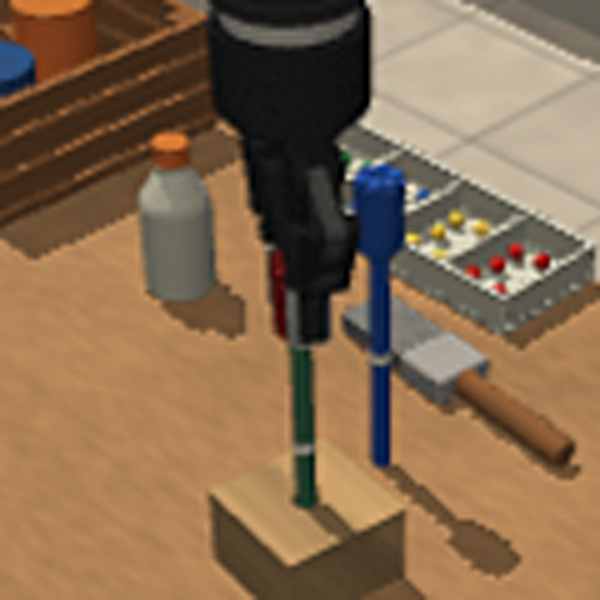

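The bud is gripped with the stem upright. I'll lift it straight out.

Call:
move_arm:
  commands:
    - [[0,0,-0.005,0,0,0,0.015],[0,0,-0.01,0,0,0,0.015],[0,0,-0.015,0,0,0,0.015],[0,0,-0.02,0,0,0,0.015],[0,0,-0.02,0,0,0,0.015],[0,0,-0.02,0,0,0,0.015],[0,0,-0.02,0,0,0,0.015],[0,0,-0.02,0,0,0,0.015],[0,0,-0.02,0,0,0,0.015],[0,0,0,0,0,0,0.015],[0,0,0,0,0,0,0.015]]

```text
t: 14.9
eef_pos: [0.62, -0.0199, 0.3144]
tool_rot: [-0.0, 0.223, 0.975, -0.0]
contact_force: [-0.2, 0.0, -0.8]
gripper_width: 0.314
grasp_force: 39.4
```

Call:
move_arm:
  commands:
    - [[0,-0.015,0,0,0,0,0.015],[0,-0.03,0,0,0,0,0.015],[0,-0.03,0,0,0,0,0.015],[0,-0.03,0,0,0,0,0.015],[0,-0.03,0,0,0,0,0.015],[0,-0.03,0,0,0,0,0.015],[0,-0.03,0,0,0,0,0.015],[0,-0.03,0,0,0,0,0.015],[0,-0.03,0,0,0,0,0.015],[0,-0.0197,0,0,0,0,0.015],[0,-0.015,0,0,0,0,0.015],[0,0,0,0,0,0,0.015],[0,0,0,0,0,0,0.015],[0,0,0,0,0,0,0.015]]

```text
t: 16.65
eef_pos: [0.4953, -0.28, 0.3146]
tool_rot: [-0.0, 0.222, 0.975, 0.0]
contact_force: [0.2, -0.1, -1.1]
gripper_width: 0.317
grasp_force: 39.4
```

Run:
```python
from h import *
o=bot.get_obs();print(o['eef_pos'],o['t'],o['contact_force'])
S=imaging.read_camera("side")[:,:,::-1]; cv2.imwrite("pics/s5.png",S)
T=imaging.read_camera("top")[:,:,::-1]; cv2.imwrite("pics/t5.png",T)
R=lambda a,k:cv2.resize(a,None,fx=k,fy=k,interpolation=cv2.INTER_CUBIC)
cv2.imwrite("pics/c5.png",np.hstack([R(S[190:310,260:340],5),R(T[220:280,320:380],5)[:600].copy() if 0 else np.pad(R(T[220:280,320:380],5),((0,300),(0,0),(0,0)))]))
```

```text
[ 0.4953 -0.28    0.3146] 16.65 [ 0.2024 -0.1231 -1.0879]
```

View pics/c5.png

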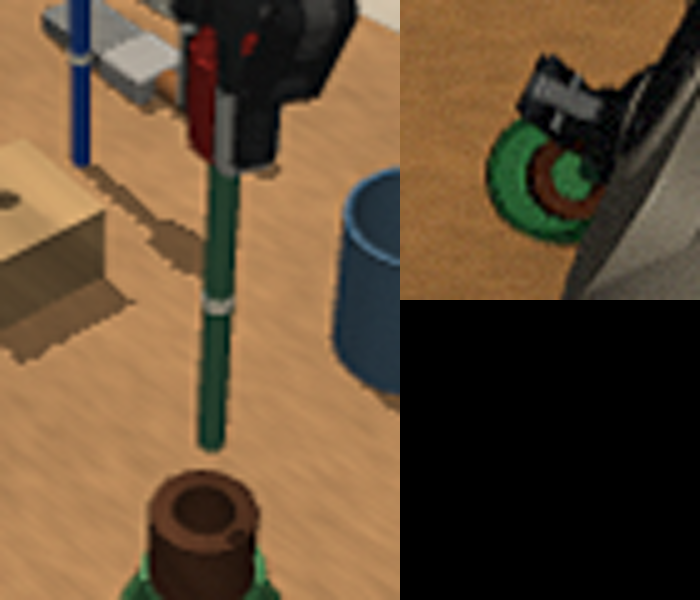

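The tulip hangs above the ring. In side pixels, the band is at crop (218,306), the tip bottom at (211,450) and the ring bore centre at (204,510).

```bash
cat > m.py <<'E'
from h import *
import sys
def meas(S):
    h=cv2.cvtColor(S,cv2.COLOR_BGR2HSV); g=cv2.inRange(h,(55,110,20),(95,255,130))
    return g
S=cv2.imread("pics/s5.png"); g=meas(S)
for y in range(222,284,6):
    x=np.flatnonzero(g[y,290:320]); print(y, x[[0,-1]]+290 if len(x) else None)
px=lambda cx,cy:(260+(cx+.5)/5-.5,190+(cy+.5)/5-.5)
X=.4953,-.28
for z in(.3,.2382,.1592):print(z,proj("side",[*X,z]))
print("band meas",px(218,306),"tip",px(211,443),"topstem",px(225,180))
print("ring bore centre",px(204,510),plane("side",px(204,510),.12), "outer",px(204,512))
b=proj("side",[*X,.2]);print((proj("side",[X[0]+.01,X[1],.2])-b)/10,(proj("side",[X[0],X[1]+.01,.2])-b)/10,(proj("side",[*X,.21])-b)/10)
E
python3 m.py
```

```text
222 None
228 [302 306]
234 [302 306]
240 [302 306]
246 [302 305]
252 None
258 [301 305]
264 [301 304]
270 [301 304]
276 [300 304]
282 None
0.3 [304.4488 223.7176]
0.2382 [303.1407 248.959 ]
0.1592 [301.6494 277.7393]
band meas (303.2, 250.8) tip (301.8, 278.2) topstem (304.6, 225.6)
ring bore centre (300.4, 291.6) [ 0.4928 -0.2807  0.12  ] outer (300.4, 292.0)
[ 0.3475 -0.263 ] [-0.3798 -0.2639] [ 0.019  -0.3676]
```

Call:
move_arm:
  commands:
    - [[0.001,-0.001,0.01,0,0,0,0.015],[0,0,0.012,0,0,0,0.015],[0,0,0.01,0,0,0,0.015],[0,0,0,0,0,0,0.015],[0,0,0,0,0,0,0.015],[0,0,0,0,0,0,0.015]]

```text
t: 17.5
eef_pos: [0.4937, -0.2816, 0.2832]
tool_rot: [0.0, 0.223, 0.975, -0.0]
contact_force: [-0.9, -0.2, -1.7]
gripper_width: 0.315
grasp_force: 39.4
```

Run:
```python
from h import *
o=bot.get_obs();print(o['eef_pos'],o['t'],o['contact_force'])
S=imaging.read_camera("side")[:,:,::-1]
cv2.imwrite("pics/c6.png",cv2.resize(S[240:310,265:335],None,fx=8,fy=8,interpolation=cv2.INTER_CUBIC))
z=o['eef_pos'][2]-.0764-.079
for n,P in (("tip",[*o['eef_pos'][:2],z]),("ringtop est",[.494,-.2805,.12])):print(n,P,(proj("side",P)-[265,240]+.5)*8)
```

```text
[ 0.4937 -0.2816  0.2832] 17.5 [-0.8902 -0.1737 -1.6513]
tip [np.float64(0.4936980097713098), np.float64(-0.28160689549319473), np.float64(0.1278268037296953)] [293.2355 396.6853]
ringtop est [0.494, -0.2805, 0.12] [289.7955 413.967 ]
```

View pics/c6.png

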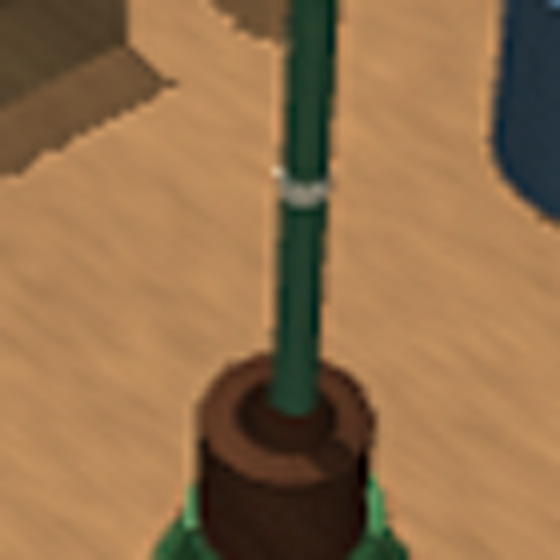

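The stem sits about 10 crop px (≈3 mm) to the right of the bore centre (286,416). I'll shift it slightly and lower.

Call:
move_arm:
  commands:
    - [[0.0012,0.0017,0,0,0,0,0.015],[0,0,0,0,0,0,0.015],[0,0,0,0,0,0,0.015],[0,0,0.01,0,0,0,0.015],[0,0,0.01,0,0,0,0.015],[0,0,0.01,0,0,0,0.015],[0,0,0.01,0,0,0,0.015],[0,0,0.01,0,0,0,0.015],[0,0,0.01,0,0,0,0.015],[0,0,0.01,0,0,0,0.015],[0,0,0.01,0,0,0,0.015],[0,0,0.004,0,0,0,0.015],[0,0,0.002,0,0,0,0.015],[0,0,0,0,0,0,0.015],[0,0,0,0,0,0,0.015],[0,0,0,0,0,0,0.015]]

```text
t: 19.55
eef_pos: [0.4932, -0.2795, 0.1971]
tool_rot: [0.0, 0.223, 0.975, -0.0]
contact_force: [0.1, -0.2, -0.4]
gripper_width: 0.311
grasp_force: 39.4
```

Run:
```python
from h import *
o=bot.get_obs();print(o['eef_pos'],o['t'],o['contact_force'])
S=imaging.read_camera("side")[:,:,::-1]
cv2.imwrite("pics/c7.png",cv2.resize(S[250:310,270:330],None,fx=10,fy=10,interpolation=cv2.INTER_CUBIC))
```

```text
[ 0.4932 -0.2795  0.1971] 19.55 [ 0.1085 -0.1943 -0.3925]
```

View pics/c7.png

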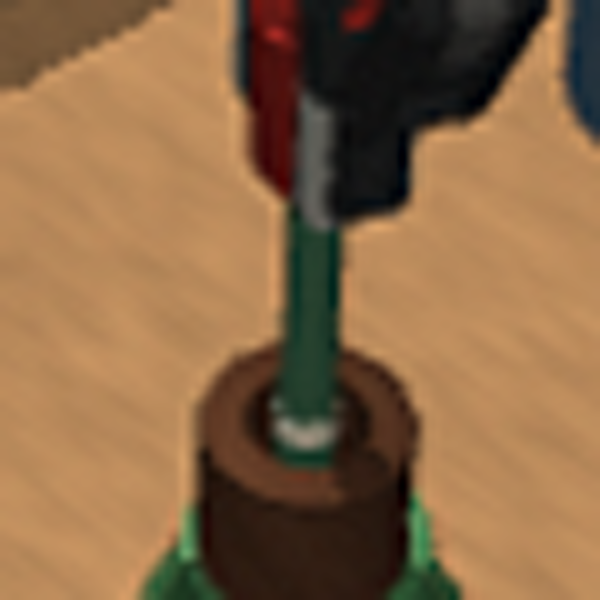

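The stem is centred laterally (band at x 306, bore at 307 in the crop) and the band is about level with the ring top. A final nudge of 1 mm towards the camera and 1 mm down, settle, then hand in.

Call:
move_arm:
  commands:
    - [[0.0003,-0.0009,0.001,0,0,0,0.015],[0,0,0,0,0,0,0.015],[0,0,0,0,0,0,0.015],[0,0,0,0,0,0,0.015],[0,0,0,0,0,0,0.015],[0,0,0,0,0,0,0.015]]

```text
t: 20.35
eef_pos: [0.4924, -0.2801, 0.1958]
tool_rot: [-0.0, 0.223, 0.975, 0.0]
contact_force: [-0.7, -0.4, -0.8]
gripper_width: 0.315
grasp_force: 39.4
```

```bash
python3 -c "
from station import bot
o=bot.get_obs();print(o['eef_pos'],o['contact_force'],o['joint_vel'])
print(bot.hand_in())"
```

```text
[ 0.49242787 -0.28007739  0.19579697] [-0.69354055 -0.3653915  -0.81121016] [-1.11589906e-03  5.83673982e-04  6.87975010e-05  2.50265792e-04
  2.65378495e-03 -1.89155939e-04 -9.53196408e-04]
the job is handed in; nothing more can be done
None
```

I handed the job in at about 20 s: the ring is on the jar, and the tulip is held centred in its bore with the white band about level with the ring top; hand-in returned no verdict, so I can't confirm it passed.

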